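# Load the pressure canner and lock its lid

## Task

Load the pressure canner: first lift the pepper mill out of the way of the locking-ring handle and stand it upright on the counter, clear of the canner and beyond the handle's reach. Turn the ring back to its open mark, take the lid off, stand every jar on the counter upright on the rack inside the pot, put the lid back so that it sits fully down under the ring with its ears between the ring's lugs, and then turn the ring clockwise until it is fully home at its locked mark, leaving the salt mill and the mug where they are.

Things in the scene. Friction and masses are not known exactly. Their poses are not given: they have to be found in the camera images.
- cooker: Round steel electric pressure canner, fixed to the counter. Origin: centre of its underside, on the counter; z up along the ring's axis. Housing 304 mm diameter, with a 330 mm shoulder 142 to 150 mm up. Open pot: 224 mm diameter inside, fixed flat jar rack 70 mm and rim 156 mm above the counter. Dark control panel at its -x. Angles below are counter-clockwise from its x axis, seen from above.
- collar (a joint): Captive aluminium bayonet locking ring round the canner's mouth, outer diameter 300 mm, inner 272 mm, top 177 mm above the counter. Turns about the canner's axis: 0 rad = open mark (stop), 0.785 rad = locked mark (stop), growing clockwise seen from above. Stays where it is left; turning it takes 0.5 N m, about 3 N at its handle.
- collar_lug (a point): Middle of the top of one of the ring's four inward lugs (each 30 deg wide, 90 deg apart, 8 mm thick, inner end at radius 120 mm, underside 169 mm above the counter). With the ring open this lug is at 90 deg of the canner, the others at 0, 180 and 270; locked, the four cover the ears of the seated lid with 3 to 4 mm of play.
- collar_grip (a point): Grip point of the ring's one black handle: an upright block 20 mm thick along the circumference, from radius 153 to 215 mm, 159 to 205 mm above the counter. The point is at radius 188 mm, 190 mm up, and moves with the ring: at -67.5 deg of the canner when open, -112.5 deg when locked. Axes as the canner's when open.
- open_mark (a point): White round dot on the canner's grey shoulder, at 112.5 deg, radius 158 mm, 151 mm up: the black index line on top of the ring points to it when open.
- locked_mark (a point): White bar on the grey shoulder, at 67.5 deg, radius 158 mm, 151 mm up: the index line points to it when locked.
- lid: Loose steel lid, about 650 g. Origin: centre of its underside, z up. Plug 208 mm diameter, 8 mm deep, fits the pot; flange 232 mm diameter, 10 mm thick; four ears 30 deg wide out to radius 130 mm at 45, 135, 225, 315 deg from its x axis. Seated: origin on the canner's axis 148 mm above the counter, x axis along the canner's x or y within 10 deg. Starts seated, the ring partly over its ears.
- lid_handle (a point): Middle of the lid's black bar handle, 68 mm above the lid's origin. Bar along the lid's x axis, 124 mm long, 22 mm wide, 22 mm tall, on two posts, open below its middle.
- pepper_mill: Tall white ceramic pepper mill with a dark metal head, loose, 320 g, 244 mm tall. Origin: centre of its foot, z up. Foot 56 mm diameter, tapering to 32 mm at 186 mm; head a cylinder 36 mm diameter from 186 to 234 mm. At the start it stands in the sweep of the ring's handle, beside the canner.
- jar1: Closed squat straight-sided jar of preserves with a steel cap, 64 mm diameter, 64 mm tall, about 250 g, standing loose on the counter beside the canner. Origin: centre of its underside, z up. Two to four of the jars are present.
- jar2: The same kind of jar as jar1.
- jar3: The same kind of jar as jar1.
- jar4: The same kind of jar as jar1.
- salt_mill: Salt mill of the same shape as the pepper mill, standing apart from the canner: a bystander. Origin: centre of its foot.
- mug: White mug, 82 mm diameter, 92 mm tall, with a handle: a bystander. Origin: centre of its underside.
Things that resemble listed ones, but are neither listed nor needed, are in the scene too. Leave any purple look-alike of the jar3 alone.

How it is judged (in metres and radians):
On the way, in this order (a step that is already met when the one before it is completed fails the run):
1. the pepper mill stands upright on the counter, beyond the reach of the handle (horizontal distance between pepper_mill and cooker above 0.24 m and height (world z) of pepper_mill below 0.006 m and angle between pepper_mill's own z axis and vertical below 0.1 rad and linear speed of pepper_mill below 0.03 m/s), for 0.2 s.
2. the ring is turned back to its open mark (value of joint collar below 0.1 rad), for 0.2 s.
3. the lid is off the canner (horizontal distance between lid and cooker above 0.22 m), for 0.2 s.
4. every jar stands upright on the rack inside the pot (horizontal distance between each of jar1, jar2, jar3, jar4 and cooker below 0.09 m and z of jar1 in the frame of cooker between 0.064 and 0.076 m and angle between each of jar1, jar2, jar3, jar4's own z axis and vertical below 0.17 rad and z of jar2 in the frame of cooker between 0.064 and 0.076 m and z of jar3 in the frame of cooker between 0.064 and 0.076 m and z of jar4 in the frame of cooker between 0.064 and 0.076 m), for 0.3 s.
5. the lid sits fully down on the pot with the ring still open (horizontal distance between lid and cooker below 0.008 m and z of lid in the frame of cooker below 0.151 m and angle between lid's own z axis and vertical below 0.03 rad and (angle between the x axis of lid and the x axis of cooker, either way round below 0.2 rad or angle between the x axis of lid and the y axis of cooker, either way round below 0.2 rad) and value of joint collar below 0.2 rad), for 0.3 s.
6. the ring is fully home at its locked mark (value of joint collar above 0.735 rad), for 0.3 s.
At the end, for the whole second after the job is handed in: Mill upright on the counter, axis over 240 mm from the canner's; every jar upright (10 deg) on the pot's rack (6 mm); lid level, down within 3 mm, centred within 8 mm, ears under the lugs (0.2 rad); ring within 0.05 rad of the locked stop; all at rest. In order, bystanders moved under 30 mm (all of step 1 and all of step 4 and horizontal distance between lid and cooker below 0.008 m and z of lid in the frame of cooker below 0.151 m and angle between lid's own z axis and vertical below 0.03 rad and (angle between the x axis of lid and the x axis of cooker, either way round below 0.2 rad or angle between the x axis of lid and the y axis of cooker, either way round below 0.2 rad) and value of joint collar above 0.735 rad and linear speed of each of lid, pepper_mill, jar1, jar2, jar3, jar4 below 0.02 m/s and velocity of joint collar below 0.05 rad/s); the robot touches nothing.
It fails at once if the pepper mill is tipped over (angle between pepper_mill's own z axis and vertical above 0.7 rad).
It fails at once if the salt mill is disturbed (distance of salt_mill from where it was at the start of the episode above 0.03 m).
It fails at once if the mug is disturbed (distance of mug from where it was at the start of the episode above 0.03 m).
Of jar1, jar2, jar3, jar4 only 2 to 4 are there at a start; the rules pass over those that are not, and their reading is None.
At some moment in a run one of jar1, jar2, jar3, jar4 may be knocked a few centimetres aside while the robot is not near it.
It also fails if it takes over 210 s, if anything falls off the work surface, if the arm or the gripper's body presses on something with over 40 N, if the wrist force passes 120 N, or if a joint passes its speed limit or range.

## Robot

A 7-joint arm with a two-finger parallel gripper is mounted at the origin on the work surface. World frame = base frame: x ahead of the robot, y to its left, z up, the work surface at z = 0. Lengths are in mm, angles in rad, forces in N, time in s.
With the tool pointing down it reaches from about 400 to 925 mm from the base axis. Payload 4.1 kg.
Tool frame: the origin (TCP) lies midway between the tips of the shut fingers; the grasp point (between the pads) lies env.grip_depth behind it (env.grip_depth is the distance from the TCP to the grasp point, in mm); z points along the fingers, y is the line along which they close (so a half turn about z gives the same grasp; the last joint's range is limited). The gripper opens to 85 mm and grips with 20 to 120 N. Pads are 22 mm wide; open, the fingers measure 114 mm over their backs; the gripper's body (76 mm by 85 mm) begins 54 mm behind the grasp point. The pads swing forward as they close: fully open they stand 13 mm farther back than shut.
Start: joints at [1.145, 0.398, 0.045, 1.537, -0.019, 1.207, -0.051], TCP at [208.697, -615.621, 231.347] pointing down, gripper open.
Joint ranges: [-2.82, 2.82], [-0.49, 2.23], [-1.37, 1.46], [0, 2.46], [-1.36, 4.5], [0.23, 2], [-2.94, 2.94]. Speed limits (rad/s): [2.57, 2.57, 3.14, 3.14, 3.14, 3.14, 3.14].

## Interface

Orientations are given as a rotation vector (axis times angle).
In Python, from rig import env, snapshot, models gives the robot as it stands.
- The arm moves only by the tool jog_arm, never from a script. Its argument "commands" is a list of rows, each a list of 5 numbers: the opening, from 0 (shut) to 1 (fully open), then the shift along the tool's x, y, z in units of 0.08 m (1.0 is 0.08 m), then the turn about the tool's z in units of 60 degrees (1.0 is 60 degrees). In form: [[jaw, dx, dy, dz, turn], ...]. A call has exactly 8 rows; each row shifts and turns the commanded pose from where the row before left it, along the tool's axes as they then stand; what a row does not reach is not made up. A row lasts 1/10 s, in which the tool goes at most 50 mm and 8.59 degrees, less where a joint would pass 70% of its speed; a pose out of reach is approached as far as the arm can. A call with a number of a shift or a turn outside -1 to 1 is refused whole. A call with a gripper value outside its range is refused whole. The fingers move at their own pace and stop on an object; "squeeze" is the grip in N (left out, the last holds). Time passes only in rows, so rows that do not move let the fingers close, or fill a call up. It gives the time, the measured TCP pose, the force, the opening and the grip force at its end, in the units of the state.
- env.observe(): the state, without advancing time (a new reading comes with each control period).
- snapshot(name): name is "side" or "top"; returns a dict with "color" (480x640x3 uint8, blue, green, red), "mtx" (3x3 intrinsics, pixels), "R" (3x3) and "t" (3): a world point X has camera coordinates R X + t. Camera axes: x right, y down, z forward; pixel columns grow to the right and rows downward; lengths in mm; the calibration is good to about 2 mm. A picture is of the moment at which its call begins. There is no depth.
- env.close_job(): hands the job in; it is judged then, once.
Trained networks look in a picture, given as the dict that the camera call returned (one of the last four; its "shot" number tells which), for a name from the list of things; names that differ only in an ending like _2 or _b are one class to them, and where a whole thing is asked for, a point or a joint stands for the part that bears it (a point fixed in the world has none). Each returns a list of dicts, best first, with "p" (0 to 1); they miss things now and then, are a little off and sometimes report something else, mostly with a low value. They report only what shows in the picture. A call takes as long as a camera call. They do not tell look-alikes from the thing itself.
- models.outline_of(picture, thing): "region" (480x640 bool, what is visible of it).
- models.landmark_of(picture, thing): "position" ([x, y, z] in mm, in world coordinates, good to about 4 mm: a listed point, or the origin of a listed thing).
The state is a dict: "t": time; "joint_positions": joint angles; "dq": joint speeds; "tau": joint torques, N m; "eef_pos": TCP position; "ee_rot": TCP orientation; "force": force on the tool from outside, world axes, zero at the start; "ft_torque": the same for the moment, N m; "opening": finger opening in mm; "grip_force": force on a finger pad.
Only numpy, scipy, OpenCV 4.12 (cv2) and the standard library are available. Lean on these libraries where they do the work, as an engineer would, in place of code of your own. Each camera call takes 0.05 s, during which the arm holds its last target. There are 200 camera calls.

## Working session

There is one attempt and no reset: what is moved stays moved. The work goes in short steps, Python scripts to look and compute and a tool call to move; the robot and the scene stay as the last step left them, time stands still between calls to the robot, and variables do not carry over. Pictures are saved under pics/ and viewed, at most 14 in all, crops included, and the job is handed in when it is done.

Besides the shell and the picture viewer there is one more tool, called after "Emit:" as name(argument=value, ...), one argument or row to a line, values as JSON. jog_arm: Moves the arm, as the interface text tells. Shifts and turns lie within -1 to 1; 1 stands for 0.08 m of shift or 60 degrees of turn. Its arguments: {"type":"object","properties":{"commands":{"type":"array","items":{"type":"array","items":{"type":"number","minimum":-1,"maximum":1}}},"squeeze":{"type":"number"}},"required":["commands"]}

```bash
ls; mkdir -p pics
cat > h.py <<'E'
import numpy as np, cv2
from scipy.spatial.transform import Rotation as Rn
from rig import env, snapshot, models
E
python3 - <<'E'
from h import *
np.set_printoptions(precision=1,suppress=True)
s=env.observe(); print(env.grip_depth,s['eef_pos'],s['ee_rot'],s['opening'],s['force'])
print(Rn.from_rotvec(s['ee_rot']).as_matrix())
ims=[]
for n in ('top','side'):
    p=snapshot(n); cv2.imwrite(f'pics/{n}0.png',p['color'])
    print(n,'cam',-p['R'].T@p['t'])
    for th in ['cooker','collar_lug','collar_grip','open_mark','locked_mark','lid','lid_handle','pepper_mill','jar1','salt_mill','mug']:
        for r in models.landmark_of(p,th): print(th,round(r['p'],2),np.array(r['position']))
E
```

```text
pics
18.700000000000003 [ 208.5 -615.   230.3] [-3.1 -0.5  0. ] 85.49250484893648 [ 0.7  0.1 -0.1]
[[ 0.9  0.3 -0. ]
 [ 0.3 -0.9  0. ]
 [-0.  -0.  -1. ]]
top cam [ 188.9  -15.6 1802.2]
cooker 0.67 [545.6  79.7 147.2]
cooker 0.24 [ 538.1 -351.     0.7]
collar_lug 0.8 [633.7 169.1 179.3]
collar_grip 0.8 [480.8 -94.8 190.5]
collar_grip 0.36 [549.1  79.8 146.6]
open_mark 0.68 [512.  231.3 152.4]
open_mark 0.45 [547.9  77.9 148.6]
locked_mark 0.69 [630.  211.  151.7]
lid 0.57 [547.   78.7 148.3]
lid_handle 0.69 [544.1  76.  220. ]
pepper_mill 0.77 [ 581.  -123.4   -3.1]
jar1 0.93 [ 449.6 -272.1   -1.6]
jar1 0.84 [ 537.1 -350.5   -0.4]
jar1 0.83 [ 489.6 -451.8    1.5]
salt_mill 0.78 [745.5 238.6   0.6]
mug 0.87 [663.9 394.9   2.4]
side cam [-61.8 613.5 874.7]
collar_lug 0.76 [633.4 168.3 180.3]
collar_grip 0.63 [479.6 -97.7 189.7]
open_mark 0.7 [543.7  78.  144.7]
open_mark 0.62 [507.4 227.9 148.1]
locked_mark 0.9 [626.9 213.9 151.1]
lid 0.64 [663.4 394.3   2. ]
lid 0.58 [548.   77.8 145.4]
lid_handle 0.61 [551.   76.7 214.5]
jar1 0.83 [ 455.4 -273.8   -1.7]
jar1 0.69 [ 539.4 -356.8    2.6]
jar1 0.69 [ 491.2 -447.1    2.2]
jar1 0.3 [550.   77.8 215.7]
salt_mill 0.84 [748.2 237.2  -1.5]
mug 0.83 [661.3 394.8   1.8]
mug 0.42 [ 539.6 -358.4    1.1]
```

View pics/top0.png

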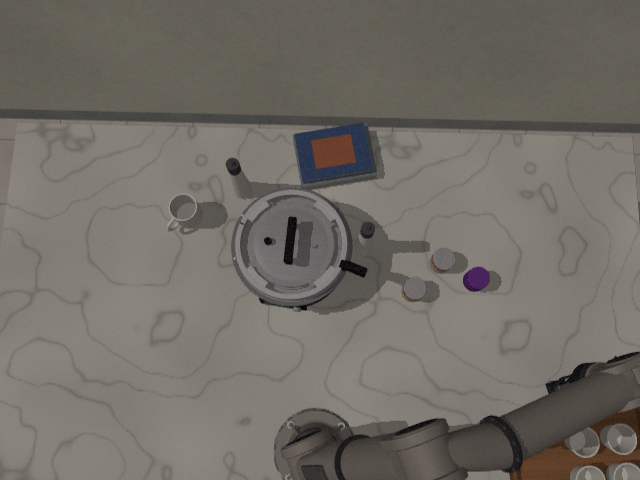

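View pics/side0.png

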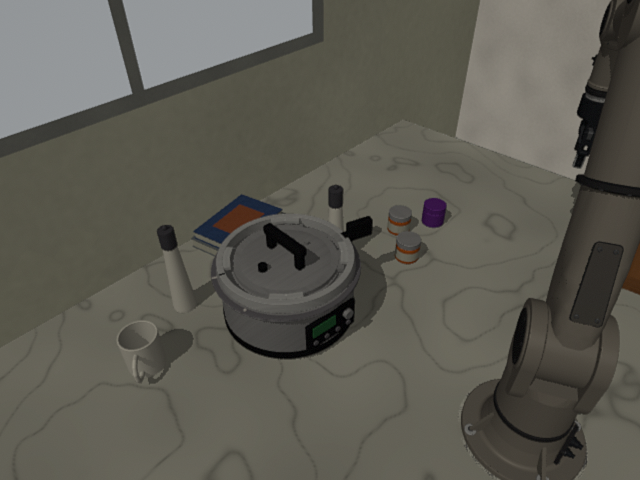

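The top view shows the ring handle at (353,268), the pepper mill head at (368,230), two real jars at (444,260) and (414,289), and the purple look-alike at (477,279). The canner is at about (547, 78) with yaw about -8.75°, and the ring is at about 0.61 rad.

```bash
cat >> h.py <<'E'
def phi():
    M=Rn.from_rotvec(env.observe()['ee_rot']).as_matrix(); return np.degrees(np.arctan2(M[1,0],M[0,0])), M[2]
def plan(*targets, start=None):
    """targets (x,y,z,phi): turn first, then shift; prints units"""
    s=env.observe(); p=np.array(s['eef_pos'],float); f=phi()[0]
    if start: p=np.array(start[:3],float); f=start[3]
    for t in targets:
        q=np.array(t[:3],float); d=q-p; a=np.radians(t[3]); c,n=np.cos(a),np.sin(a)
        u=np.array([c*d[0]+n*d[1], n*d[0]-c*d[1], -d[2]])/80
        print('to',t,'turn',round(-(t[3]-f)/60,3),'shift',np.round(u,3),'rows>=',np.linalg.norm(u)*80/50)
        p,f=q,t[3]
E
python3 - <<'E'
from h import *
print(phi())
plan((209,-615,290,69),(581,-123,290,69),(581,-123,193,69))
E
```

```text
(np.float64(18.72693283448858), array([ 6.10233528e-07,  1.14341768e-04, -9.99999993e-01]))
to (209, -615, 290, 69) turn -0.838 shift [ 0.009  0.001 -0.733] rows>= 1.1731694494523301
to (581, -123, 290, 69) turn 0.0 shift [ 7.408  2.137 -0.   ] rows>= 12.336093384860542
to (581, -123, 193, 69) turn 0.0 shift [0.    0.    1.212] rows>= 1.94
```

Emit:
jog_arm(
  commands=[
    [1, 0, 0, -0.1, -0.12],
    [1, 0, 0, -0.1, -0.12],
    [1, 0, 0, -0.1, -0.12],
    [1, 0, 0, -0.1, -0.12],
    [1, 0, 0, -0.1, -0.12],
    [1, 0, 0, -0.1, -0.12],
    [1, 0, 0, -0.1, -0.12],
    [1, 0, 0, -0.05, 0],
  ],
  squeeze=40,
)

```text
t: 2.0
eef_pos: [208.7, -615.9, 292.2]
ee_rot: [2.586, 1.781, -0.0]
force: [0.2, 0.2, -0.1]
opening: 84.9
grip_force: 0.0
```

Emit:
jog_arm(
  commands=[
    [1, 0.46, 0.133, 0, 0],
    [1, 0.46, 0.133, 0, 0],
    [1, 0.46, 0.133, 0, 0],
    [1, 0.46, 0.133, 0, 0],
    [1, 0.46, 0.133, 0, 0],
    [1, 0.46, 0.133, 0, 0],
    [1, 0.46, 0.133, 0, 0],
    [1, 0.46, 0.133, 0, 0],
  ],
)

```text
t: 2.8
eef_pos: [393.8, -369.5, 291.4]
ee_rot: [2.59, 1.778, -0.0]
force: [-0.6, 0.2, 0.2]
opening: 85.2
grip_force: 0.0
```

Emit:
jog_arm(
  commands=[
    [1, 0.46, 0.133, 0, 0],
    [1, 0.46, 0.133, 0, 0],
    [1, 0.46, 0.133, 0, 0],
    [1, 0.46, 0.133, 0, 0],
    [1, 0.46, 0.133, 0, 0],
    [1, 0.46, 0.133, 0, 0],
    [1, 0.46, 0.133, 0, 0],
    [1, 0, 0, 0, 0],
  ],
)

```text
t: 3.6
eef_pos: [557.4, -149.6, 291.3]
ee_rot: [-2.579, -1.79, -0.007]
force: [0.8, 0.4, 0.1]
opening: 85.6
grip_force: 0.0
```

Run:
```python
from h import *
np.set_printoptions(precision=1,suppress=True)
s=env.observe(); print(s['eef_pos'],phi()[0],s['joint_positions'],s['t'])
for n in('top','side'):
    p=snapshot(n)
    for th in ['pepper_mill','collar_grip','jar1']:
        for r in models.landmark_of(p,th): print(n,th,round(r['p'],2),np.array(r['position']))
plan((581,-123,290,69),(581,-123,193,69))
```

```text
[ 557.4 -149.6  291.3] 69.54431388405794 [ 0.6  0.3 -0.5  1.6  0.1  1.3 -0.3] 3.6
top pepper_mill 0.85 [ 580.  -126.6   -2.6]
top collar_grip 0.84 [481.7 -95.6 190.8]
top jar1 0.97 [ 538.  -353.     0.1]
top jar1 0.68 [ 491.1 -448.     0.9]
top jar1 0.57 [ 450.8 -270.9   -4. ]
top jar1 0.44 [666.7 393.8  -0.8]
side collar_grip 0.87 [479.9 -98.4 190.8]
side jar1 0.95 [ 453.9 -269.5   -1.5]
side jar1 0.76 [ 541.1 -356.8    1.5]
side jar1 0.71 [ 488.1 -444.4    1.6]
to (581, -123, 290, 69) turn -0.001 shift [0.5 0.2 0. ] rows>= 0.8865283534594626
to (581, -123, 193, 69) turn 0.0 shift [0.  0.  1.2] rows>= 1.94
```

Emit:
jog_arm(
  commands=[
    [1, 0.39, 0.16, 0, 0],
    [1, 0, 0, 0.3, 0],
    [1, 0, 0, 0.31, 0],
    [1, 0, 0, 0.31, 0],
    [1, 0, 0, 0.31, 0],
    [0, 0, 0, 0, 0],
    [0, 0, 0, 0, 0],
    [0, 0, 0, 0, 0],
  ],
  squeeze=40,
)

```text
t: 4.8
eef_pos: [578.6, -132.5, 194.7]
ee_rot: [2.586, 1.78, 0.003]
force: [-1.1, -0.3, -0.6]
opening: 44.0
grip_force: 0.0
```

Emit:
jog_arm(
  commands=[
    [0, 0, 0, 0, 0],
    [0, 0, 0, 0, 0],
    [0, 0, 0, 0, 0],
    [0, 0, 0, 0, 0],
    [0, 0, 0, -0.1, 0],
    [0, 0, 0, -0.15, 0],
    [0, 0, 0, 0, 0],
    [0, 0, 0, 0, 0],
  ],
)

```text
t: 5.6
eef_pos: [577.7, -132.1, 213.2]
ee_rot: [2.587, 1.782, 0.001]
force: [-0.5, -0.6, -3.1]
opening: 34.7
grip_force: 40.5
```

Run:
```python
from h import *
p=snapshot('side'); cv2.imwrite('pics/s1.png',p['color'][100:300,200:500].repeat(2,0).repeat(2,1))
plan((680,-290,212,69),(680,-290,195,69))
```

```text
to (680, -290, 212, 69) turn 0.002 shift [-1.382  1.905  0.009] rows>= 3.7661147788692846
to (680, -290, 195, 69) turn 0.0 shift [0.    0.    0.212] rows>= 0.34
```

View pics/s1.png

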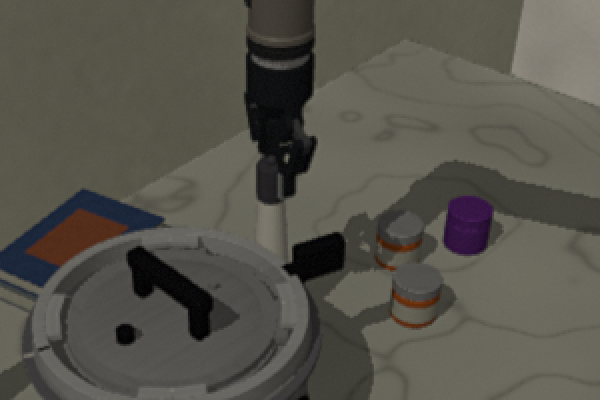

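Emit:
jog_arm(
  commands=[
    [0, -0.12, 0.17, 0, 0],
    [0, -0.25, 0.35, 0, 0],
    [0, -0.25, 0.35, 0, 0],
    [0, -0.25, 0.35, 0, 0],
    [0, -0.25, 0.35, 0, 0],
    [0, -0.25, 0.33, 0, 0],
    [0, 0, 0, 0, 0],
    [0, 0, 0, 0, 0],
  ],
)

```text
t: 6.45
eef_pos: [680.2, -290.8, 211.1]
ee_rot: [-2.588, -1.778, 0.002]
force: [-1.4, 1.5, -3.8]
opening: 34.8
grip_force: 41.2
```

Emit:
jog_arm(
  commands=[
    [0, 0, 0, 0.1, 0],
    [0, 0, 0, 0.08, 0],
    [0, 0, 0, 0.04, 0],
    [0, 0, 0, 0.02, 0],
    [0, 0, 0, 0, 0],
    [0, 0, 0, 0, 0],
    [0, 0, 0, 0, 0],
    [0, 0, 0, 0, 0],
  ],
)

```text
t: 7.25
eef_pos: [680.2, -288.1, 195.1]
ee_rot: [-2.586, -1.783, 0.0]
force: [-3.6, 1.3, 6.2]
opening: 34.9
grip_force: 42.2
```

Emit:
jog_arm(
  commands=[
    [1, 0, 0, 0, 0],
    [1, 0, 0, 0, 0],
    [1, 0, 0, 0, 0],
    [1, 0, 0, 0, 0],
    [1, 0, 0, 0, 0],
    [1, 0, 0, 0, 0],
    [1, 0, 0, -0.2, 0],
    [1, 0, 0, -0.3, 0],
  ],
)

```text
t: 8.05
eef_pos: [679.7, -288.5, 233.2]
ee_rot: [-2.585, -1.781, 0.003]
force: [-0.4, -0.3, 0.1]
opening: 85.8
grip_force: 0.0
```

Emit:
jog_arm(
  commands=[
    [1, 0, 0, -0.4, 0],
    [1, 0, 0, -0.4, 0],
    [1, 0, 0, 0, 0],
    [1, 0, 0, 0, 0],
    [1, 0, 0, 0, 0],
    [1, 0, 0, 0, 0],
    [1, 0, 0, 0, 0],
    [1, 0, 0, 0, 0],
  ],
)

```text
t: 8.85
eef_pos: [680.3, -288.6, 296.9]
ee_rot: [-2.586, -1.782, 0.001]
force: [-0.1, 0.3, 0.2]
opening: 85.9
grip_force: 0.0
```

Run:
```python
from h import *
np.set_printoptions(precision=1,suppress=True)
for n in('top','side'):
    p=snapshot(n); 
    if n=='side': cv2.imwrite('pics/s2.png',p['color'])
    for th in ['pepper_mill','collar_grip','collar_lug','open_mark','locked_mark']:
        for r in models.landmark_of(p,th): print(n,th,round(r['p'],2),np.array(r['position']))
a=np.radians(-111.1);c=(547+188*np.cos(a),78+188*np.sin(a))
print(c)
plan((*c,292,69),(*c,175,69))
```

```text
top pepper_mill 0.81 [ 684.4 -281.8   -1.7]
top collar_grip 0.87 [479.3 -96.3 189.6]
top collar_grip 0.73 [508.  231.1 151. ]
top collar_lug 0.91 [633.8 169.9 182.6]
top open_mark 0.6 [506.6 230.6 151.9]
top locked_mark 0.94 [626.6 216.1 151.4]
side pepper_mill 0.63 [ 678.7 -279.9    3.9]
side collar_grip 0.88 [479.9 -99.3 193.1]
side collar_grip 0.61 [625.8 213.  149.2]
side collar_lug 0.7 [633.  169.9 178.5]
side open_mark 0.79 [510.4 230.9 149.5]
side locked_mark 0.72 [545.2  76.3 144.6]
side locked_mark 0.55 [626.3 214.1 149.6]
(np.float64(479.3206000734304), np.float64(-97.39526454719197))
to (np.float64(479.3206000734304), np.float64(-97.39526454719197), 292, 69) turn 0.002 shift [ 1.3 -3.2  0.1] rows>= 5.554051996343231
to (np.float64(479.3206000734304), np.float64(-97.39526454719197), 175, 69) turn 0.0 shift [0.  0.  1.5] rows>= 2.34
```

View pics/s2.png

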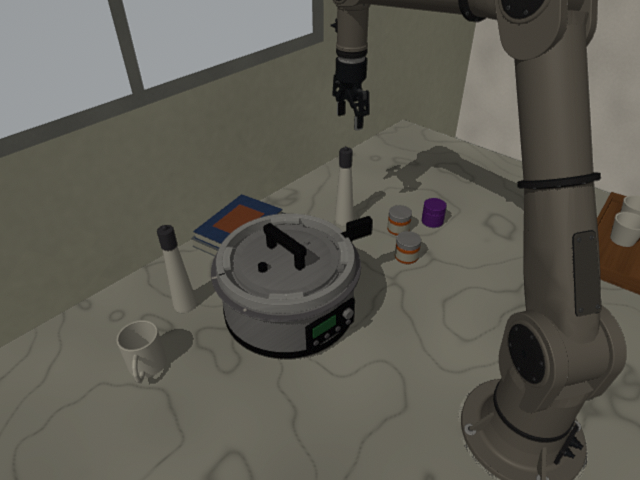

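Emit:
jog_arm(
  commands=[
    [1, 0.166, -0.4, 0, 0],
    [1, 0.166, -0.4, 0, 0],
    [1, 0.166, -0.4, 0, 0],
    [1, 0.166, -0.4, 0, 0],
    [1, 0.166, -0.4, 0, 0],
    [1, 0.166, -0.4, 0, 0],
    [1, 0.166, -0.4, 0, 0],
    [1, 0.166, -0.4, 0, 0],
  ],
)

```text
t: 10.25
eef_pos: [478.1, -97.2, 297.9]
ee_rot: [2.587, 1.782, 0.0]
force: [0.6, -0.7, -0.2]
opening: 85.3
grip_force: 0.0
```

Emit:
jog_arm(
  commands=[
    [1, 0, 0, 0.39, 0],
    [1, 0, 0, 0.39, 0],
    [1, 0, 0, 0.39, 0],
    [1, 0, 0, 0.36, 0],
    [1, 0, 0, 0, 0],
    [0, 0, 0, 0, 0],
    [0, 0, 0, 0, 0],
    [0, 0, 0, 0, 0],
  ],
)

```text
t: 11.05
eef_pos: [480.5, -98.4, 177.0]
ee_rot: [2.585, 1.781, 0.003]
force: [-0.4, -0.1, -0.2]
opening: 44.1
grip_force: 0.0
```

Emit:
jog_arm(
  commands=[
    [0, 0, 0, 0, 0],
    [0, 0, 0, 0, 0],
    [0, 0, 0, 0, 0],
    [0, 0, 0, 0, 0],
    [0, 0, 0, 0, 0],
    [0, 0, 0, 0, 0],
    [0, 0, 0, 0, 0],
    [0, 0, 0, 0, 0],
  ],
)

```text
t: 11.85
eef_pos: [480.0, -98.4, 176.4]
ee_rot: [2.586, 1.781, 0.002]
force: [0.2, 0.1, 5.6]
opening: 19.3
grip_force: 41.5
```

Run:
```python
from h import *
p=np.array(env.observe()['eef_pos']);d=p[:2]-[547.5,78];print(np.hypot(*d),np.degrees(np.arctan2(d[1],d[0])),phi()[0])
```

```text
188.89644306876502 -110.9380279364473 69.10553337588023
```

Emit:
jog_arm(
  commands=[
    [0, 0.009, 0.205, 0, -0.083],
    [0, 0.009, 0.205, 0, -0.083],
    [0, 0.009, 0.205, 0, -0.083],
    [0, 0.009, 0.205, 0, -0.083],
    [0, 0.009, 0.205, 0, -0.083],
    [0, 0.009, 0.205, 0, -0.083],
    [0, 0.009, 0.19, 0, -0.078],
    [0, 0, 0, 0, 0],
  ],
)

```text
t: 12.65
eef_pos: [593.5, -105.3, 176.4]
ee_rot: [1.936, 2.47, 0.003]
force: [0.9, -1.4, 6.6]
opening: 19.5
grip_force: 41.6
```

Emit:
jog_arm(
  commands=[
    [0, 0, 0, 0, 0],
    [0, 0, 0, 0, 0],
    [1, 0, 0, 0, 0],
    [1, 0, 0, 0, 0],
    [1, 0, 0, 0, 0],
    [1, 0, 0, 0, 0],
    [1, 0, 0, 0, 0],
    [1, 0, 0, 0, 0],
  ],
)

```text
t: 13.45
eef_pos: [590.8, -105.1, 175.2]
ee_rot: [-1.941, -2.47, 0.0]
force: [-0.6, -1.0, -0.2]
opening: 85.5
grip_force: 0.0
```

Emit:
jog_arm(
  commands=[
    [1, 0, 0, -0.3, 0],
    [1, 0, 0, -0.4, 0],
    [1, 0, 0, -0.4, 0],
    [1, 0, 0, -0.4, 0],
    [1, 0, 0, 0, 0],
    [1, 0, 0, 0, 0],
    [1, 0, 0, 0, 0],
    [1, 0, 0, 0, 0],
  ],
)

```text
t: 14.25
eef_pos: [590.2, -105.2, 293.8]
ee_rot: [-1.939, -2.469, 0.002]
force: [0.4, 0.4, -0.1]
opening: 85.6
grip_force: 0.0
```

```bash
cat >> h.py <<'E'
def look(*things,name=('top','side')):
    out={}
    for n in name:
        p=out[n]=snapshot(n)
        for th in things:
            for r in models.landmark_of(p,th):
                q=np.array(r['position']); d=q[:2]-[547.5,78]
                print(n,th,round(r['p'],2),q.round(1),'r %.0f ang %.1f'%(np.hypot(*d),np.degrees(np.arctan2(d[1],d[0]))))
    return out
E
python3 - <<'E'
from h import *
P=look('collar_grip','collar_lug','lid_handle','lid','cooker')
print(env.observe()['eef_pos'],phi()[0])
# lid handle bar axis: outline of bar
from numpy.linalg import eigh
cv2.imwrite('pics/t3.png',cv2.resize(P['top']['color'][170:320,210:410],None,fx=3,fy=3))
plan((547,77.5,292,-8.3),(547,77.5,292,171.7))
E
```

```text
top collar_grip 0.86 [ 592.6 -103.1  189. ] r 187 ang -76.0
top collar_lug 0.97 [567.2 202.6 176.2] r 126 ang 81.0
top lid_handle 0.61 [544.1  76.7 219.8] r 4 ang -159.1
top lid 0.97 [544.8  81.2 147.6] r 4 ang 130.2
side collar_grip 0.8 [ 593.1 -107.6  192.6] r 191 ang -76.2
side collar_lug 0.89 [565.9 204.4 179.5] r 128 ang 81.7
side lid_handle 0.85 [549.8  77.2 216.3] r 2 ang -19.2
side lid_handle 0.22 [747.  237.7  -4.4] r 256 ang 38.7
side lid 0.97 [546.4  76.5 145.5] r 2 ang -126.3
[ 591.00072702 -105.11113319  295.33362047] 103.68865595775469
to (547, 77.5, 292, -8.3) turn 1.866 shift [-0.874 -2.179  0.042] rows>= 3.7573396422736387
to (547, 77.5, 292, 171.7) turn -3.0 shift [ 0.  0. -0.] rows>= 0.0
```

View pics/t3.png

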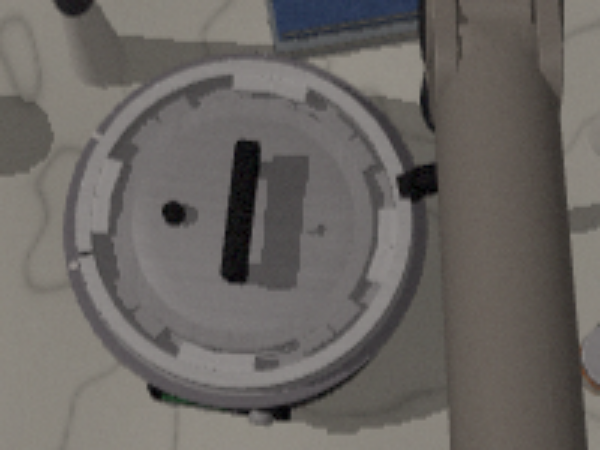

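The ring is at the open mark: its index line meets the dot at crop (75,262). The lid bar runs from (233,278) to (247,145). I'll measure it precisely.

```bash
cat >> h.py <<'E'
def ray(p,uv,z):
    uv=np.atleast_2d(uv).astype(float)
    d=(np.linalg.inv(p['mtx'])@np.c_[uv,np.ones(len(uv))].T).T@p['R']; c=-p['R'].T@p['t']
    return c+d*((z-c[2])/d[:,2])[:,None]
def bar(p,centre,z,rad=85,thr=45):
    """dark bar top near centre: centre xy and axis angle on plane z"""
    g=p['color'].max(2); v,u=np.nonzero(g<thr); X=ray(p,np.c_[u,v],z)
    k=np.hypot(*(X[:,:2]-centre).T)<rad; m=np.zeros(g.shape,np.uint8); m[v[k],u[k]]=255
    n,l,st,_=cv2.connectedComponentsWithStats(m); i=1+st[1:,4].argmax(); v,u=np.nonzero(l==i)
    r=cv2.minAreaRect(ray(p,np.c_[u,v],z)[:,:2].astype(np.float32)); b=cv2.boxPoints(r)
    e=max((b[1]-b[0],b[2]-b[1]),key=np.linalg.norm); a=np.degrees(np.arctan2(e[1],e[0]))
    return np.round(r[0],1),np.round(r[1],1),round((a+90)%180-90,2)
E
python3 - <<'E'
from h import *
p=snapshot('top')
for t in (30,45,60): print(bar(p,(547,78),227,thr=t))
E
```

```text
(array([542.7,  78.1]), array([ 21.6, 123.2]), np.float32(-3.57))
(array([542.9,  77.8]), array([ 22.8, 123.8]), np.float32(-4.19))
(array([542.1,  77.6]), array([ 23.9, 125.4]), np.float32(-4.26))
```

Emit:
jog_arm(
  commands=[
    [0.7, 0, 0, 0, -0.134],
    [0.7, 0, 0, 0, -0.134],
    [0.7, 0, 0, 0, -0.134],
    [0.7, 0, 0, 0, -0.134],
    [0.7, 0, 0, 0, -0.134],
    [0.7, 0, 0, 0, -0.134],
    [0.7, 0, 0, 0, -0.134],
    [0.7, 0, 0, 0, -0.134],
  ],
)

```text
t: 15.7
eef_pos: [591.0, -105.2, 295.4]
ee_rot: [0.319, 3.125, -0.0]
force: [-0.0, -0.6, 0.2]
opening: 60.1
grip_force: 0.0
```

Emit:
jog_arm(
  commands=[
    [0.7, 0, 0, 0, -0.133],
    [0.7, 0.144, 0.448, 0, 0],
    [0.7, 0.144, 0.448, 0, 0],
    [0.7, 0.144, 0.448, 0, 0],
    [0.7, 0.144, 0.448, 0, 0],
    [0.7, 0.144, 0.448, 0, 0],
    [0.7, 0, 0, 0, 0],
    [0.7, 0, 0, 0, 0],
  ],
)

```text
t: 16.5
eef_pos: [545.9, 78.5, 295.6]
ee_rot: [0.106, 3.139, -0.001]
force: [-0.2, -0.4, -0.2]
opening: 59.5
grip_force: 0.0
```

Run:
```python
from h import *
print(env.observe()['joint_positions'].round(2) if hasattr(env.observe()['joint_positions'],'round') else env.observe()['joint_positions'],phi()[0])
plan((546,78,294,176),(546,78,198,176))
```

```text
[ 0.52  0.26 -0.9   1.67  0.21  1.31  1.09] 176.12495278217594
to (546, 78, 294, 176) turn 0.002 shift [-0.001 -0.006  0.02 ] rows>= 0.03305187416947303
to (546, 78, 198, 176) turn 0.0 shift [0.  0.  1.2] rows>= 1.92
```

Emit:
jog_arm(
  commands=[
    [0.7, 0, 0, 0.4, 0],
    [0.7, 0, 0, 0.4, 0],
    [0.7, 0, 0, 0.3, 0],
    [0.7, 0, 0, 0.12, 0],
    [0, 0, 0, 0, 0],
    [0, 0, 0, 0, 0],
    [0, 0, 0, 0, 0],
    [0, 0, 0, 0, 0],
  ],
  squeeze=80,
)

```text
t: 17.3
eef_pos: [547.4, 77.9, 199.5]
ee_rot: [0.111, 3.136, 0.0]
force: [-0.9, -0.1, 3.7]
opening: 20.6
grip_force: 80.9
```

Emit:
jog_arm(
  commands=[
    [0, 0, 0, 0, 0],
    [0, 0, 0, 0, 0],
    [0, 0, 0, -0.05, 0],
    [0, 0, 0, -0.1, 0],
    [0, 0, 0, -0.1, 0],
    [0, 0, 0, -0.1, 0],
    [0, 0, 0, 0, 0],
    [0, 0, 0, 0, 0],
  ],
)

```text
t: 18.1
eef_pos: [546.0, 77.6, 225.8]
ee_rot: [0.11, 3.139, -0.0]
force: [0.5, -0.2, -7.1]
opening: 20.8
grip_force: 79.4
```

Emit:
jog_arm(
  commands=[
    [0, 0, 0, -0.3, 0],
    [0, 0, 0, -0.3, 0],
    [0, 0, 0, -0.2, 0],
    [0, 0.15, 0.2, 0, 0],
    [0, 0.272, 0.384, 0, 0],
    [0, 0.272, 0.384, 0, 0],
    [0, 0.272, 0.384, 0, 0],
    [0, 0.272, 0.384, 0, 0],
  ],
)

```text
t: 18.9
eef_pos: [455.0, 224.5, 288.9]
ee_rot: [-0.109, -3.139, 0.001]
force: [1.1, 0.8, -7.0]
opening: 20.8
grip_force: 80.0
```

Emit:
jog_arm(
  commands=[
    [0, 0.272, 0.384, 0, 0],
    [0, 0.272, 0.384, 0, 0],
    [0, 0.272, 0.384, 0, 0],
    [0, 0.272, 0.384, 0, 0],
    [0, 0.272, 0.384, 0, 0],
    [0, 0.12, 0.18, 0, 0],
    [0, 0, 0, 0, 0],
    [0, 0, 0, 0, 0],
  ],
)

```text
t: 19.7
eef_pos: [349.8, 398.7, 288.9]
ee_rot: [-0.107, -3.139, 0.003]
force: [-0.1, -1.3, -7.4]
opening: 20.9
grip_force: 80.0
```

Run:
```python
from h import *
look('lid','lid_handle','mug')
plan((350,400,290,176),(350,400,50,176))
```

```text
top mug 0.55 [662.  394.3  -1. ] r 336 ang 70.1
top mug 0.46 [747.7 239.3   2.2] r 257 ang 38.9
side lid 0.93 [349.3 395.4 237.1] r 374 ang 122.0
side lid 0.38 [ 681.7 -278.9   -2.8] r 381 ang -69.4
side lid_handle 0.78 [354.5 400.1 303.1] r 375 ang 120.9
side lid_handle 0.69 [ 454.8 -272.7   -1.9] r 363 ang -104.8
side mug 0.63 [6.584e+02 3.948e+02 3.000e-01] r 336 ang 70.7
to (350, 400, 290, 176) turn -0.001 shift [ 0.015  0.018 -0.005] rows>= 0.03740146096339211
to (350, 400, 50, 176) turn 0.0 shift [0. 0. 3.] rows>= 4.8
```

Emit:
jog_arm(
  commands=[
    [0, 0, 0, 0.4, 0],
    [0, 0, 0, 0.5, 0],
    [0, 0, 0, 0.5, 0],
    [0, 0, 0, 0.5, 0],
    [0, 0, 0, 0.5, 0],
    [0, 0, 0, 0.35, 0],
    [0, 0, 0, 0.13, 0],
    [0, 0, 0, 0.05, 0],
  ],
)

```text
t: 20.9
eef_pos: [350.8, 398.8, 54.6]
ee_rot: [-0.111, -3.139, 0.001]
force: [-0.3, 0.0, -6.7]
opening: 20.7
grip_force: 80.0
```

Emit:
jog_arm(
  commands=[
    [0, 0, 0, 0.03, 0],
    [0, 0, 0, 0.01, 0],
    [0, 0, 0, 0, 0],
    [0, 0, 0, 0, 0],
    [0, 0, 0, 0, 0],
    [0, 0, 0, 0, 0],
    [0, 0, 0, 0, 0],
    [0, 0, 0, 0, 0],
  ],
)

```text
t: 21.7
eef_pos: [350.7, 399.0, 52.1]
ee_rot: [0.11, 3.14, -0.0]
force: [0.0, -0.2, -7.9]
opening: 20.8
grip_force: 80.0
```

Emit:
jog_arm(
  commands=[
    [0, 0, 0, 0.01, 0],
    [0, 0, 0, 0.01, 0],
    [0, 0, 0, 0.01, 0],
    [0, 0, 0, 0, 0],
    [0, 0, 0, 0, 0],
    [0, 0, 0, 0, 0],
    [0, 0, 0, 0, 0],
    [0, 0, 0, 0, 0],
  ],
)

```text
t: 22.5
eef_pos: [350.6, 399.1, 51.4]
ee_rot: [0.11, 3.138, -0.002]
force: [-3.0, -6.4, 9.8]
opening: 20.8
grip_force: 82.5
```

Emit:
jog_arm(
  commands=[
    [0.6, 0, 0, 0, 0],
    [0.6, 0, 0, 0, 0],
    [0.6, 0, 0, 0, 0],
    [0.6, 0, 0, 0, 0],
    [0.6, 0, 0, -0.3, 0],
    [0.6, 0, 0, -0.4, 0],
    [0.6, 0, 0, -0.5, 0],
    [0.6, 0, 0, -0.5, 0],
  ],
)

```text
t: 23.3
eef_pos: [350.3, 398.9, 186.7]
ee_rot: [-0.109, -3.139, 0.001]
force: [-0.2, -0.2, 0.5]
opening: 51.1
grip_force: 0.0
```

Emit:
jog_arm(
  commands=[
    [1, 0, 0, -0.4, 0.13],
    [1, 0, 0, -0.4, 0.13],
    [1, 0, 0, -0.5, 0.13],
    [1, 0, 0, 0, 0.13],
    [1, 0, 0, 0, 0.13],
    [1, 0, 0, 0, 0.13],
    [1, 0, 0, 0, 0.13],
    [1, 0, 0, 0, 0.13],
  ],
)

```text
t: 24.1
eef_pos: [350.5, 399.1, 289.6]
ee_rot: [1.727, 2.624, -0.0]
force: [-0.8, -0.2, -0.4]
opening: 85.4
grip_force: 0.0
```

Emit:
jog_arm(
  commands=[
    [1, 0, 0, 0, 0.13],
    [1, 0, 0, 0, 0.13],
    [1, 0, 0, 0, 0.13],
    [1, -0.4, 0, 0, 0],
    [1, -0.5, 0, 0, 0],
    [1, -0.5, 0, 0, 0],
    [1, -0.5, 0, 0, 0],
    [1, -0.5, 0.1, 0, 0],
  ],
)

```text
t: 24.9
eef_pos: [358.4, 205.8, 289.7]
ee_rot: [2.215, 2.226, 0.0]
force: [1.2, 0.5, 0.8]
opening: 85.6
grip_force: 0.0
```

Emit:
jog_arm(
  commands=[
    [1, -0.5, 0.15, 0, 0],
    [1, -0.5, 0.15, 0, 0],
    [1, -0.5, 0.15, 0, 0],
    [1, -0.5, 0.15, 0, 0],
    [1, -0.5, 0.15, 0, 0],
    [1, -0.5, 0.15, 0, 0],
    [1, -0.5, 0.15, 0, 0],
    [1, -0.5, 0.15, 0, 0],
  ],
)

```text
t: 25.7
eef_pos: [456.6, -114.1, 289.8]
ee_rot: [2.217, 2.225, 0.0]
force: [0.4, 1.3, -0.0]
opening: 85.3
grip_force: 0.0
```

Run:
```python
from h import *
P=look('lid','jar1','collar_grip','mug')
cv2.imwrite('pics/t4.png',P['top']['color'])
print(bar(P['top'],(351,399),79),phi()[0])
plan((452.5,-271.5,200,90),(452.5,-271.5,31,90))
```

```text
top lid 0.68 [348.6 401.3   0.6] r 380 ang 121.6
top lid 0.25 [ 539.9 -353.2   -1.6] r 431 ang -91.0
top jar1 0.92 [ 449.9 -269.    -3.1] r 360 ang -105.7
top jar1 0.79 [ 540.7 -349.8   -1.7] r 428 ang -90.9
top jar1 0.75 [ 488.5 -451.9   -1.5] r 533 ang -96.4
top collar_grip 0.64 [510.8 232.3 150.5] r 159 ang 103.4
top collar_grip 0.58 [ 589.1 -103.6  190.4] r 186 ang -77.1
top mug 0.92 [663.7 390.   -0.7] r 333 ang 69.6
top mug 0.36 [ 7.471e+02  2.405e+02 -6.000e-01] r 257 ang 39.2
side lid 0.67 [ 541.  -356.8   -1.3] r 435 ang -90.9
side lid 0.63 [347.9 397.   -2.1] r 376 ang 122.0
side jar1 0.96 [ 5.394e+02 -3.589e+02 -5.000e-01] r 437 ang -91.1
side jar1 0.77 [ 455.4 -273.    -0.7] r 363 ang -104.7
side jar1 0.6 [ 492.5 -448.9    1.6] r 530 ang -96.0
side collar_grip 0.75 [ 590.5 -103.8  187.2] r 187 ang -76.7
side mug 0.92 [660.8 394.7  -1. ] r 336 ang 70.3
side mug 0.24 [353.7 397.1  65.3] r 373 ang 121.3
(array([348.2, 393.1]), array([ 31.3, 120.2]), np.float32(-4.03)) 90.3132235769959
to (452.5, -271.5, 200, 90) turn 0.005 shift [-2.    -0.047  1.123] rows>= 3.67068197457265
to (452.5, -271.5, 31, 90) turn 0.0 shift [0.    0.    2.112] rows>= 3.38
```

View pics/t4.png

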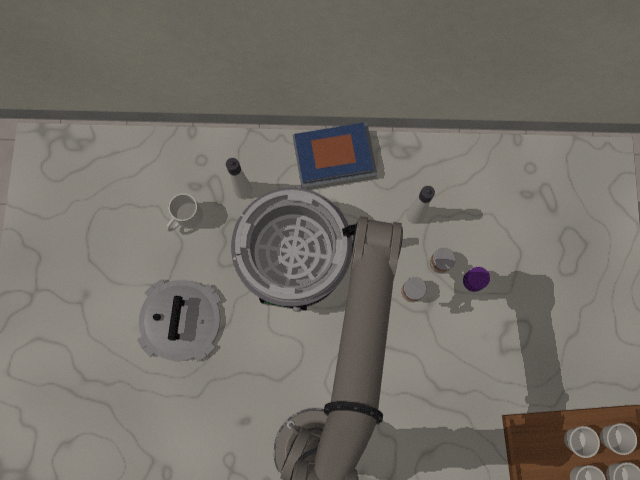

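Emit:
jog_arm(
  commands=[
    [1, -0.4, -0.02, 0, 0],
    [1, -0.5, -0.02, 0, 0],
    [1, -0.5, 0, 0, 0],
    [1, -0.4, 0, 0.3, 0],
    [1, -0.17, 0, 0.5, 0],
    [1, 0, 0, 0.5, 0],
    [1, 0, 0, 0.5, 0],
    [1, 0, 0, 0.3, 0],
  ],
)

```text
t: 27.0
eef_pos: [452.1, -268.9, 118.8]
ee_rot: [-2.214, -2.223, 0.002]
force: [-0.0, 0.1, -0.7]
opening: 85.7
grip_force: 0.0
```

Emit:
jog_arm(
  commands=[
    [1, 0, 0, 0.3, 0],
    [1, 0, 0, 0.3, 0],
    [1, 0, 0, 0.3, 0],
    [1, 0, 0, 0.2, 0],
    [1, 0, 0, 0, 0],
    [0, 0, 0, 0, 0],
    [0, 0, 0, 0, 0],
    [0, 0, 0, 0, 0],
  ],
  squeeze=40,
)

```text
t: 27.8
eef_pos: [454.7, -270.7, 35.1]
ee_rot: [2.216, 2.223, 0.001]
force: [-0.2, -0.8, 2.6]
opening: 62.7
grip_force: 44.7
```

Emit:
jog_arm(
  commands=[
    [0, 0, 0, 0, 0],
    [0, 0, 0, 0, 0],
    [0, 0, 0, 0, 0],
    [0, 0, 0, -0.1, 0],
    [0, 0, 0, -0.2, 0],
    [0, 0, 0, -0.2, 0],
    [0, 0, 0, 0, 0],
    [0, 0, 0, 0, 0],
  ],
)

```text
t: 28.6
eef_pos: [453.4, -270.2, 73.6]
ee_rot: [2.218, 2.225, -0.0]
force: [-0.4, 0.0, -2.8]
opening: 62.7
grip_force: 44.8
```

Emit:
jog_arm(
  commands=[
    [0, 0, 0, -0.4, 0],
    [0, 0, 0, -0.5, 0],
    [0, 0, 0, -0.5, 0],
    [0, 0, 0, -0.5, 0],
    [0, 0.2, 0.05, -0.37, 0],
    [0, 0.46, 0.11, 0, 0],
    [0, 0.46, 0.11, 0, 0],
    [0, 0.46, 0.11, 0, 0],
  ],
)

```text
t: 29.4
eef_pos: [483.0, -142.4, 254.2]
ee_rot: [-2.218, -2.223, 0.002]
force: [0.4, 0.2, -3.1]
opening: 62.6
grip_force: 45.9
```

Emit:
jog_arm(
  commands=[
    [0, 0.46, 0.11, 0, 0],
    [0, 0.46, 0.11, 0, 0],
    [0, 0.46, 0.11, 0, 0],
    [0, 0.46, 0.11, 0, 0],
    [0, 0.46, 0.11, 0, 0],
    [0, 0.46, 0.11, 0, 0],
    [0, 0.46, 0.11, 0, 0],
    [0, 0.11, 0.03, 0, 0],
  ],
)

```text
t: 30.2
eef_pos: [545.8, 128.9, 253.9]
ee_rot: [-2.206, -2.23, -0.002]
force: [-0.6, 0.2, -3.0]
opening: 62.6
grip_force: 45.9
```

Run:
```python
from h import *
P=look('jar1','cooker')
print(phi()[0])
plan((547.5,123,104,90))
```

```text
top jar1 0.66 [ 537.1 -349.5   -2. ] r 428 ang -91.4
top jar1 0.58 [ 490.5 -448.3    1.4] r 529 ang -96.2
top cooker 0.92 [547.2  77.8  -2.9] r 0 ang -146.3
top cooker 0.72 [ 540.  -353.5   -0.6] r 432 ang -91.0
top cooker 0.62 [ 685.3 -282.4   -5.3] r 386 ang -69.1
side jar1 0.95 [ 542.6 -353.9   -0.8] r 432 ang -90.7
side jar1 0.77 [547.1 121.7 218.6] r 44 ang 90.5
side jar1 0.74 [ 488.2 -445.5    2.4] r 527 ang -96.5
side cooker 0.89 [549.5  79.1   1.1] r 2 ang 28.8
side cooker 0.35 [510.6 230.  151.7] r 156 ang 103.6
side cooker 0.22 [349.2 399.5  -1.7] r 378 ang 121.7
90.01421975924346
to (547.5, 123, 104, 90) turn 0.0 shift [0.032 0.012 1.883] rows>= 3.0127607039511672
```

Emit:
jog_arm(
  commands=[
    [0, 0.03, 0, 0.3, 0],
    [0, 0, 0, 0.4, 0],
    [0, 0, 0, 0.4, 0],
    [0, 0, 0, 0.4, 0],
    [0, 0, 0, 0.25, 0],
    [0, 0, 0, 0.08, 0],
    [0, 0, 0, 0.03, 0],
    [0, 0, 0, 0, 0],
  ],
)

```text
t: 31.3
eef_pos: [547.6, 124.8, 107.4]
ee_rot: [2.218, 2.223, 0.002]
force: [-1.3, 0.4, -1.8]
opening: 63.0
grip_force: 45.9
```

Emit:
jog_arm(
  commands=[
    [0, 0, 0, 0.01, 0],
    [0, 0, 0, 0.01, 0],
    [0, 0, 0, 0.01, 0],
    [0, 0, 0, 0, 0],
    [0, 0, 0, 0, 0],
    [0, 0, 0, 0, 0],
    [0, 0, 0, 0, 0],
    [0, 0, 0, 0, 0],
  ],
)

```text
t: 32.1
eef_pos: [547.3, 125.4, 105.1]
ee_rot: [2.217, 2.224, 0.002]
force: [-1.1, -1.2, 6.5]
opening: 63.0
grip_force: 46.3
```

Emit:
jog_arm(
  commands=[
    [1, 0, 0, 0, 0],
    [1, 0, 0, 0, 0],
    [1, 0, 0, 0, 0],
    [1, 0, 0, 0, 0],
    [1, 0, 0, 0, 0],
    [1, 0, 0, -0.3, 0],
    [1, 0, 0, -0.5, 0],
    [1, 0, 0, -0.5, 0],
  ],
)

```text
t: 32.9
eef_pos: [546.1, 125.1, 208.6]
ee_rot: [-2.217, -2.225, 0.002]
force: [1.4, -0.1, 0.5]
opening: 85.6
grip_force: 0.0
```

Emit:
jog_arm(
  commands=[
    [1, 0, 0, -0.5, 0],
    [1, -0.3, 0, -0.3, 0],
    [1, -0.5, 0, 0, 0],
    [1, -0.55, 0, 0, 0],
    [1, -0.55, 0, 0, 0],
    [1, -0.55, 0, 0, 0],
    [1, -0.55, 0, 0, 0],
    [1, -0.55, 0, 0, 0],
  ],
)

```text
t: 33.7
eef_pos: [547.4, -160.5, 272.2]
ee_rot: [2.217, 2.225, 0.0]
force: [0.8, 0.4, 0.0]
opening: 85.4
grip_force: 0.0
```

Emit:
jog_arm(
  commands=[
    [1, -0.55, 0, 0, 0],
    [1, -0.55, 0, 0, 0],
    [1, -0.5, 0, 0, 0],
    [1, -0.2, 0, 0, 0],
    [1, 0, 0, 0, 0],
    [1, 0, 0, 0, 0],
    [1, 0, 0, 0, 0],
    [1, 0, 0, 0, 0],
  ],
)

```text
t: 34.5
eef_pos: [548.9, -300.3, 272.4]
ee_rot: [-2.214, -2.229, -0.001]
force: [0.0, 0.2, -0.0]
opening: 85.3
grip_force: 0.0
```

Run:
```python
from h import *
P=look('jar1')
print(phi()[0])
cv2.imwrite('pics/t5.png',cv2.resize(P['top']['color'][170:320,210:510],None,fx=2,fy=2))
plan((539.5,-353.5,33,90))
```

```text
top jar1 0.84 [523.  148.4  65. ] r 75 ang 109.2
top jar1 0.69 [ 493.3 -449.3    0. ] r 530 ang -95.9
side jar1 0.66 [ 487.7 -446.7   -2.5] r 528 ang -96.5
side jar1 0.58 [ 5.411e+02 -3.569e+02 -4.000e-01] r 435 ang -90.8
side jar1 0.16 [355.1 400.2  64.9] r 375 ang 120.8
90.25905949167144
to (539.5, -353.5, 33, 90) turn 0.004 shift [-0.644 -0.111  2.992] rows>= 4.8994232393965635
```

View pics/t5.png

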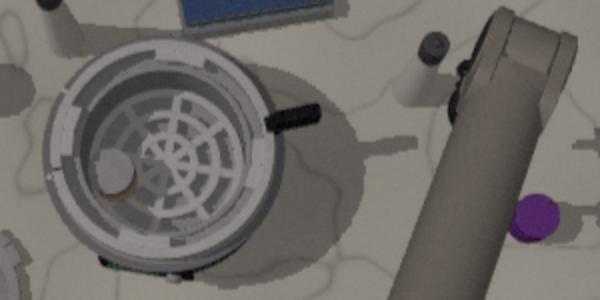

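Jar A is in the pot, upright, at (523,148). It was knocked about 3 cm but is still within limits. The other jar is unmoved.

Emit:
jog_arm(
  commands=[
    [1, -0.36, -0.06, 0.2, 0],
    [1, -0.31, -0.05, 0.4, 0],
    [1, 0, 0, 0.5, 0],
    [1, 0, 0, 0.5, 0],
    [1, 0, 0, 0.3, 0],
    [1, 0, 0, 0, 0],
    [1, 0, 0, 0, 0],
    [1, 0, 0, 0, 0],
  ],
)

```text
t: 35.5
eef_pos: [541.0, -357.1, 122.4]
ee_rot: [2.215, 2.222, 0.001]
force: [0.1, 0.2, -0.2]
opening: 85.5
grip_force: 0.0
```

Emit:
jog_arm(
  commands=[
    [1, 0, 0, 0.3, 0],
    [1, 0, 0, 0.3, 0],
    [1, 0, 0, 0.3, 0],
    [1, 0, 0, 0.18, 0],
    [1, 0, 0, 0, 0],
    [0, 0, 0, 0, 0],
    [0, 0, 0, 0, 0],
    [0, 0, 0, 0, 0],
  ],
)

```text
t: 36.3
eef_pos: [540.9, -357.2, 35.9]
ee_rot: [2.215, 2.222, 0.001]
force: [0.7, 0.4, 3.8]
opening: 62.7
grip_force: 45.0
```

Emit:
jog_arm(
  commands=[
    [0, 0, 0, 0, 0],
    [0, 0, 0, 0, 0],
    [0, 0, 0, 0, 0],
    [0, 0, 0, -0.1, 0],
    [0, 0, 0, -0.2, 0],
    [0, 0, 0, -0.2, 0],
    [0, 0, 0, 0, 0],
    [0, 0, 0, 0, 0],
  ],
)

```text
t: 37.1
eef_pos: [539.9, -356.6, 74.6]
ee_rot: [2.217, 2.224, 0.0]
force: [0.0, -0.2, -1.7]
opening: 62.9
grip_force: 44.5
```

Emit:
jog_arm(
  commands=[
    [0, 0, 0, -0.4, 0],
    [0, 0, 0, -0.5, 0],
    [0, 0, 0, -0.5, 0],
    [0, 0, 0, -0.5, 0],
    [0, 0.2, 0.02, -0.48, 0],
    [0, 0.46, 0.02, 0, 0],
    [0, 0.46, 0.02, 0, 0],
    [0, 0.46, 0.02, 0, 0],
  ],
)

```text
t: 37.9
eef_pos: [544.9, -228.5, 263.5]
ee_rot: [-2.218, -2.224, 0.001]
force: [0.3, 0.3, -3.1]
opening: 63.2
grip_force: 45.6
```

Emit:
jog_arm(
  commands=[
    [0, 0.46, 0.03, 0, 0],
    [0, 0.46, 0.03, 0, 0],
    [0, 0.46, 0.03, 0, 0],
    [0, 0.46, 0.03, 0, 0],
    [0, 0.46, 0.03, 0, 0],
    [0, 0.46, 0.02, 0, 0],
    [0, 0.46, 0, 0, 0],
    [0, 0.13, 0, 0, 0],
  ],
)

```text
t: 38.7
eef_pos: [557.1, 44.1, 263.5]
ee_rot: [-2.207, -2.231, -0.002]
force: [0.0, 0.7, -2.4]
opening: 62.6
grip_force: 45.5
```

Run:
```python
from h import *
P=look('jar1')
plan((560,38,106,90))
```

```text
top jar1 0.61 [517.4 151.9  65. ] r 80 ang 112.2
top jar1 0.56 [ 489.4 -449.2    2.5] r 530 ang -96.3
side jar1 0.56 [559.2  40.8 229.8] r 39 ang -72.5
to (560, 38, 106, 90) turn 0.002 shift [0.022 0.025 1.969] rows>= 3.1504779503083054
```

Emit:
jog_arm(
  commands=[
    [0, 0.02, 0.02, 0.3, 0],
    [0, 0, 0, 0.4, 0],
    [0, 0, 0, 0.4, 0],
    [0, 0, 0, 0.4, 0],
    [0, 0, 0, 0.3, 0],
    [0, 0, 0, 0.11, 0],
    [0, 0, 0, 0.03, 0],
    [0, 0, 0, 0, 0],
  ],
)

```text
t: 39.7
eef_pos: [560.6, 38.7, 109.6]
ee_rot: [2.219, 2.223, 0.001]
force: [0.2, 0.0, -1.8]
opening: 62.8
grip_force: 45.4
```

Emit:
jog_arm(
  commands=[
    [0, 0, 0, 0.01, 0],
    [0, 0, 0, 0.01, 0],
    [0, 0, 0, 0.01, 0],
    [0, 0, 0, 0, 0],
    [0, 0, 0, 0, 0],
    [0, 0, 0, 0, 0],
    [0, 0, 0, 0, 0],
    [0, 0, 0, 0, 0],
  ],
)

```text
t: 40.5
eef_pos: [559.8, 39.7, 106.5]
ee_rot: [2.218, 2.225, -0.0]
force: [0.8, -0.8, -2.7]
opening: 62.9
grip_force: 45.4
```

Not touching yet, so I'll lower a little more.

Emit:
jog_arm(
  commands=[
    [0, 0, 0, 0.01, 0],
    [0, 0, 0, 0.01, 0],
    [0, 0, 0, 0.01, 0],
    [0, 0, 0, 0, 0],
    [0, 0, 0, 0, 0],
    [0, 0, 0, 0, 0],
    [0, 0, 0, 0, 0],
    [0, 0, 0, 0, 0],
  ],
)

```text
t: 41.3
eef_pos: [560.0, 39.8, 105.9]
ee_rot: [2.217, 2.225, -0.0]
force: [-4.8, -0.2, 9.2]
opening: 62.8
grip_force: 46.8
```

Emit:
jog_arm(
  commands=[
    [1, 0, 0, 0, 0],
    [1, 0, 0, 0, 0],
    [1, 0, 0, 0, 0],
    [1, 0, 0, 0, 0],
    [1, 0, 0, 0, 0],
    [1, 0, 0, -0.3, 0],
    [1, 0, 0, -0.5, 0],
    [1, 0, 0, -0.5, 0],
  ],
)

```text
t: 42.1
eef_pos: [559.2, 39.6, 208.6]
ee_rot: [-2.217, -2.224, 0.002]
force: [0.5, 0.1, 1.4]
opening: 85.3
grip_force: 0.0
```

Emit:
jog_arm(
  commands=[
    [1, 0, 0, -0.5, -0.13],
    [1, 0, 0, -0.5, -0.13],
    [0.7, 0, 0, 0, -0.13],
    [0.7, 0, 0, 0, -0.13],
    [0.7, 0, 0, 0, -0.13],
    [0.7, 0, 0, 0, -0.13],
    [0.7, 0, 0, 0, -0.13],
    [0.7, 0, 0, 0, -0.13],
  ],
)

```text
t: 42.9
eef_pos: [559.7, 39.7, 287.9]
ee_rot: [-0.736, -3.054, 0.0]
force: [-0.3, -0.8, -0.3]
opening: 60.0
grip_force: 0.0
```

Emit:
jog_arm(
  commands=[
    [0.7, 0, 0, 0, -0.13],
    [0.7, 0, 0, 0, -0.13],
    [0.7, 0, 0, 0, -0.13],
    [0.7, 0.2, 0.3, 0, 0],
    [0.7, 0.27, 0.4, 0, 0],
    [0.7, 0.27, 0.4, 0, 0],
    [0.7, 0.27, 0.4, 0, 0],
    [0.7, 0.27, 0.4, 0, 0],
  ],
)

```text
t: 43.7
eef_pos: [467.4, 199.6, 288.1]
ee_rot: [0.11, 3.139, -0.0]
force: [0.5, -0.4, -0.6]
opening: 60.1
grip_force: 0.0
```

Emit:
jog_arm(
  commands=[
    [0.7, 0.27, 0.4, 0, 0],
    [0.7, 0.27, 0.4, 0, 0],
    [0.7, 0.27, 0.4, 0, 0],
    [0.7, 0.27, 0.4, 0, 0],
    [0.7, 0.27, 0.4, 0, 0],
    [0.7, 0.27, 0.4, 0, 0],
    [0.7, 0, 0, 0, 0],
    [0.7, 0, 0, 0, 0],
  ],
)

```text
t: 44.5
eef_pos: [351.7, 399.6, 287.9]
ee_rot: [-0.106, -3.14, 0.001]
force: [0.0, -0.8, 0.2]
opening: 59.7
grip_force: 0.0
```

Run:
```python
from h import *
P=look('jar1','lid','lid_handle','collar_grip','mug','salt_mill')
print(phi()[0])
cv2.imwrite('pics/t6.png',cv2.resize(P['top']['color'][150:380,130:430],None,fx=2,fy=2))
plan((350.6,399,150,176),(350.6,399,51.5,176))
```

```text
top jar1 0.79 [558.3  43.4  69.3] r 36 ang -72.7
top jar1 0.69 [519.8 150.8  70.2] r 78 ang 110.8
top jar1 0.67 [ 4.898e+02 -4.519e+02  1.000e-01] r 533 ang -96.2
top lid 0.84 [3.504e+02 3.983e+02 3.000e-01] r 376 ang 121.6
top lid 0.37 [518.9 151.2  68.6] r 79 ang 111.3
top mug 0.75 [661.4 393.   -0. ] r 335 ang 70.1
top mug 0.21 [ 684.  -280.9   -1.3] r 384 ang -69.2
top salt_mill 0.69 [ 7.465e+02  2.423e+02 -4.000e-01] r 258 ang 39.5
side jar1 0.94 [559.9  39.8  72.5] r 40 ang -72.0
side jar1 0.89 [ 490.4 -448.4   -1.2] r 529 ang -96.2
side lid 0.83 [348.4 398.6  -2. ] r 377 ang 121.8
side lid_handle 0.64 [354.3 396.5  64.5] r 373 ang 121.2
side collar_grip 0.64 [ 589.4 -102.9  189.9] r 186 ang -77.0
side collar_grip 0.43 [625.2 212.4 151.8] r 155 ang 60.0
side mug 0.91 [663.3 394.9   3.5] r 337 ang 69.9
175.9828435166669
to (350.6, 399, 150, 176) turn -0.0 shift [ 0.023 -0.002  1.726] rows>= 2.761410568771014
to (350.6, 399, 51.5, 176) turn 0.0 shift [0.    0.    1.231] rows>= 1.97
```

View pics/t6.png

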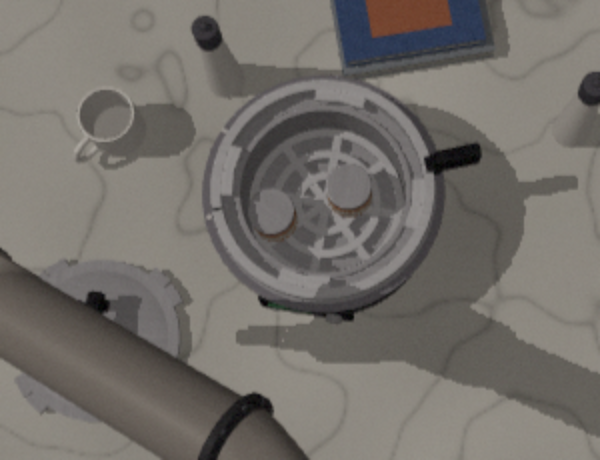

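Both jars stand upright on the rack (crop (276,212) and (349,187)) and the lid is undisturbed. I'll regrasp the lid.

Emit:
jog_arm(
  commands=[
    [0.7, 0.01, 0, 0.4, 0],
    [0.7, 0, 0, 0.5, 0],
    [0.7, 0, 0, 0.5, 0],
    [0.7, 0, 0, 0.5, 0],
    [0.7, 0, 0, 0.4, 0],
    [0.7, 0, 0, 0.4, 0],
    [0.7, 0, 0, 0.26, 0],
    [0.7, 0, 0, 0, 0],
  ],
  squeeze=80,
)

```text
t: 46.0
eef_pos: [350.1, 397.0, 48.4]
ee_rot: [-0.109, -3.135, 0.007]
force: [-0.5, 0.1, 0.4]
opening: 59.9
grip_force: 0.0
```

Emit:
jog_arm(
  commands=[
    [0, 0, 0, 0, 0],
    [0, 0, 0, 0, 0],
    [0, 0, 0, 0, 0],
    [0, 0, 0, 0, 0],
    [0, 0, 0, 0, 0],
    [0, 0, 0, 0, 0],
    [0, 0, 0, -0.1, 0],
    [0, 0, 0, -0.1, 0],
  ],
)

```text
t: 46.8
eef_pos: [351.0, 397.9, 67.0]
ee_rot: [-0.11, -3.138, 0.003]
force: [0.7, 0.7, -7.2]
opening: 20.9
grip_force: 79.3
```

Emit:
jog_arm(
  commands=[
    [0, 0, 0, -0.4, 0],
    [0, 0, 0, -0.5, 0],
    [0, 0, 0, -0.5, 0],
    [0, 0, 0, -0.5, 0],
    [0, 0, 0, -0.5, 0.01],
    [0, 0, 0, -0.3, 0.02],
    [0, 0, 0, 0, 0.02],
    [0, 0, 0, 0, 0.02],
  ],
)

```text
t: 47.6
eef_pos: [351.0, 398.2, 282.1]
ee_rot: [-0.227, -3.133, 0.003]
force: [-0.1, -0.4, -8.3]
opening: 20.6
grip_force: 80.3
```

Run:
```python
from h import *
s=env.observe(); print(s['eef_pos'],phi()[0],s['force'])
P=look('lid','lid_handle')
plan((546.5,77.7,285,171.8))
```

```text
[351.00000313 398.19448079 282.07829399] 171.72151163208886 [-0.09993046 -0.35235672 -8.34779967]
top lid 0.82 [347.7 398.5 228.8] r 378 ang 121.9
top lid_handle 0.72 [ 6.633e+02  3.935e+02 -5.000e-01] r 336 ang 69.8
side lid 0.62 [5.506e+02 8.040e+01 2.000e-01] r 4 ang 37.7
side lid 0.57 [346.4 400.  224.5] r 380 ang 122.0
side lid 0.29 [561.2  39.   71.6] r 41 ang -70.6
side lid_handle 0.74 [351.4 398.8 295.3] r 376 ang 121.4
to (546.5, 77.7, 285, 171.8) turn 0.0 shift [-2.988 -3.621 -0.04 ] rows>= 7.512123391023584
```

Emit:
jog_arm(
  commands=[
    [0, -0.15, -0.18, 0, 0],
    [0, -0.27, -0.33, 0, 0],
    [0, -0.27, -0.33, 0, 0],
    [0, -0.27, -0.33, 0, 0],
    [0, -0.27, -0.33, 0, 0],
    [0, -0.27, -0.33, 0, 0],
    [0, -0.27, -0.33, 0, 0],
    [0, -0.27, -0.33, 0, 0],
  ],
)

```text
t: 48.7
eef_pos: [485.0, 177.4, 282.6]
ee_rot: [-0.224, -3.133, 0.001]
force: [1.0, -0.3, -8.2]
opening: 20.6
grip_force: 80.3
```

Emit:
jog_arm(
  commands=[
    [0, -0.27, -0.33, 0, 0],
    [0, -0.27, -0.33, 0, 0],
    [0, -0.25, -0.3, 0, 0],
    [0, -0.16, -0.17, 0, 0],
    [0, 0, 0, 0.4, 0],
    [0, 0, 0, 0.2, 0],
    [0, 0, 0, 0, 0],
    [0, 0, 0, 0, 0],
  ],
)

```text
t: 49.5
eef_pos: [547.0, 79.2, 235.4]
ee_rot: [-0.223, -3.133, -0.001]
force: [0.2, 0.4, -6.6]
opening: 20.4
grip_force: 80.2
```

Run:
```python
from h import *
P=look('lid','cooker','collar_grip')
plan((546.5,77.8,215,171.8))
```

```text
top cooker 0.21 [7.483e+02 2.406e+02 2.000e-01] r 258 ang 39.0
top collar_grip 0.64 [ 589.  -104.   188.8] r 187 ang -77.2
side lid 0.58 [543.8  78.2 183.2] r 4 ang 176.9
side cooker 0.88 [547.4  77.2   4.2] r 1 ang -97.1
side cooker 0.33 [508.3 229.6 147. ] r 157 ang 104.5
side collar_grip 0.71 [ 589.2 -106.6  191.3] r 189 ang -77.3
to (546.5, 77.8, 215, 171.8) turn -0.0 shift [ 0.009 -0.009  0.261] rows>= 0.41749064180500256
```

Emit:
jog_arm(
  commands=[
    [0, 0.005, -0.012, 0.1, 0],
    [0, 0, 0, 0.1, 0],
    [0, 0, 0, 0.1, 0],
    [0, 0, 0, 0.05, 0],
    [0, 0, 0, 0.04, 0],
    [0, 0, 0, 0.03, 0],
    [0, 0, 0, 0, 0],
    [0, 0, 0, 0, 0],
  ],
)

```text
t: 50.7
eef_pos: [546.7, 77.5, 201.9]
ee_rot: [0.225, 3.133, 0.0]
force: [-0.4, 0.2, -6.4]
opening: 20.8
grip_force: 80.3
```

Emit:
jog_arm(
  commands=[
    [0, 0, 0, 0.01, 0],
    [0, 0, 0, 0.01, 0],
    [0, 0, 0, 0.01, 0],
    [0, 0, 0, 0, 0],
    [0, 0, 0, 0, 0],
    [0, 0, 0, 0, 0],
    [0, 0, 0, 0, 0],
    [0, 0, 0, 0, 0],
  ],
)

```text
t: 51.5
eef_pos: [546.8, 77.5, 201.0]
ee_rot: [0.225, 3.132, -0.001]
force: [-3.9, -0.8, 5.6]
opening: 20.5
grip_force: 82.1
```

Emit:
jog_arm(
  commands=[
    [0, 0, 0, 0.01, 0],
    [0, 0, 0, 0, 0],
    [0, 0, 0, 0, 0],
    [0, 0, 0, 0, 0],
    [0.6, 0, 0, 0, 0],
    [0.6, 0, 0, 0, 0],
    [0.6, 0, 0, 0, 0],
    [0.6, 0, 0, 0, 0],
  ],
)

```text
t: 52.3
eef_pos: [546.8, 77.6, 198.5]
ee_rot: [0.225, 3.133, 0.0]
force: [-0.5, -0.0, -0.7]
opening: 50.8
grip_force: 0.0
```

Emit:
jog_arm(
  commands=[
    [0.6, 0, 0, -0.1, 0],
    [0.6, 0, 0, -0.3, 0],
    [0.6, 0, 0, -0.4, 0],
    [0.6, 0, 0, -0.4, 0.13],
    [0.6, 0, -0.1, 0, 0.13],
    [0.6, 0, -0.4, 0, 0.13],
    [0.6, 0, -0.5, 0, 0.13],
    [0.6, 0, -0.5, 0, 0.13],
  ],
)

```text
t: 53.1
eef_pos: [484.8, -25.7, 295.0]
ee_rot: [1.265, 2.874, 0.001]
force: [0.2, -0.7, -0.0]
opening: 51.5
grip_force: 0.0
```

Run:
```python
from h import *
P=look('lid','lid_handle','collar_grip','collar_lug')
print(bar(P['top'],(547,78),227),env.observe()['eef_pos'],phi()[0])
im=np.hstack([cv2.resize(P['top']['color'][180:320,215:365],(400,373)),cv2.resize(P['side']['color'][190:330,200:350],(400,373))])
cv2.imwrite('pics/c7.png',im)
```

```text
top lid 0.83 [543.3  77.4 147.2] r 4 ang -171.9
top lid 0.59 [510.  232.  152.3] r 158 ang 103.7
top lid_handle 0.91 [543.3  77.1 216.8] r 4 ang -167.9
top collar_grip 0.76 [ 590.7 -104.3  188.9] r 187 ang -76.7
top collar_lug 0.82 [564.9 204.4 178.4] r 128 ang 82.2
top collar_lug 0.57 [627.6 216.7 152.5] r 160 ang 60.0
top collar_lug 0.53 [510.3 230.1 154. ] r 157 ang 103.7
side lid 0.8 [543.5  77.5 146.4] r 4 ang -172.9
side lid_handle 0.98 [548.2  75.4 215. ] r 3 ang -74.9
side collar_grip 0.66 [ 587.3 -107.8  187.9] r 190 ang -77.9
side collar_lug 0.64 [564.7 201.  179.5] r 124 ang 82.0
(array([540.7,  76.9]), array([ 23.6, 124.1]), np.float32(-8.08)) [485.4486598  -23.44504128 294.47422038] 132.91778310766196
```

View pics/c7.png

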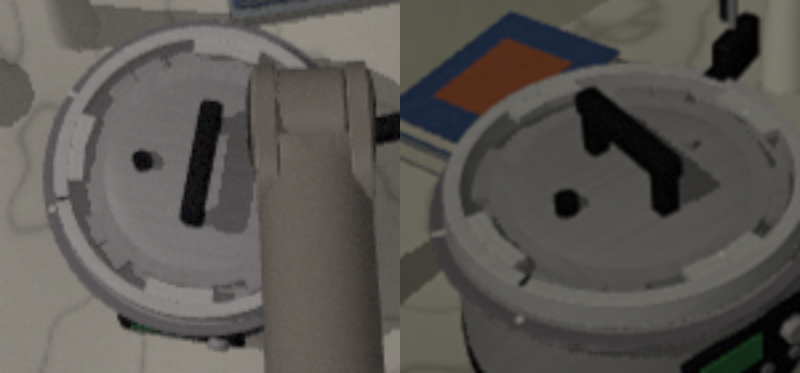

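Emit:
jog_arm(
  commands=[
    [1, 0, 0, 0, 0.122],
    [1, 0, 0, 0, 0.122],
    [1, 0, 0, 0, 0.122],
    [1, 0, 0, 0, 0.122],
    [1, -0.43, 0.346, 0, 0],
    [1, -0.43, 0.346, 0, 0],
    [1, -0.44, 0.346, 0, 0],
    [1, 0, 0, 0, 0],
  ],
  squeeze=60,
)

```text
t: 54.4
eef_pos: [593.1, -111.0, 292.4]
ee_rot: [1.951, 2.462, -0.002]
force: [-0.8, -0.1, -1.1]
opening: 85.8
grip_force: 0.0
```

Run:
```python
from h import *
print(phi()[0])
plan((590.7,-105,290,103.5),(590.7,-105,176,103.5))
```

```text
103.2032242840272
to (590.7, -105, 290, 103.5) turn -0.005 shift [ 0.08  -0.012  0.03 ] rows>= 0.13851370973853355
to (590.7, -105, 176, 103.5) turn -0.0 shift [0.    0.    1.425] rows>= 2.28
```

Emit:
jog_arm(
  commands=[
    [1, 0.02, 0, 0.3, 0],
    [1, 0, 0, 0.4, 0],
    [1, 0, 0, 0.4, 0],
    [1, 0, 0, 0.37, 0],
    [1, 0, 0, 0, 0],
    [0, 0, 0, 0, 0],
    [0, 0, 0, 0, 0],
    [0, 0, 0, 0, 0],
  ],
)

```text
t: 55.2
eef_pos: [591.0, -104.6, 179.0]
ee_rot: [1.943, 2.465, 0.003]
force: [-0.3, -0.1, 1.6]
opening: 44.1
grip_force: 0.0
```

Emit:
jog_arm(
  commands=[
    [0, 0, 0, 0, 0],
    [0, 0, 0, 0, 0],
    [0, 0, 0, 0, 0],
    [0, 0, 0, 0, 0],
    [0, 0, 0, 0, 0],
    [0, 0, 0, 0, 0],
    [0, 0, 0, 0, 0],
    [0, 0, 0, 0, 0],
  ],
)

```text
t: 56.0
eef_pos: [590.9, -104.6, 178.4]
ee_rot: [1.943, 2.465, 0.003]
force: [1.0, 0.7, 5.4]
opening: 19.4
grip_force: 61.3
```

Run:
```python
from h import *
p=np.array(env.observe()['eef_pos']);d=p[:2]-[547.5,78];print(np.hypot(*d),np.degrees(np.arctan2(d[1],d[0])),phi()[0])
```

```text
187.7031024464545 -76.63183169060011 103.49150373085286
```

Emit:
jog_arm(
  commands=[
    [0, 0.009, -0.205, 0, 0.083],
    [0, 0.009, -0.205, 0, 0.083],
    [0, 0.009, -0.205, 0, 0.083],
    [0, 0.009, -0.205, 0, 0.083],
    [0, 0.009, -0.205, 0, 0.083],
    [0, 0.009, -0.205, 0, 0.083],
    [0, 0.009, -0.205, 0, 0.083],
    [0, 0.009, -0.205, 0, 0.083],
  ],
)

```text
t: 56.8
eef_pos: [463.7, -89.8, 178.4]
ee_rot: [2.669, 1.651, 0.008]
force: [4.3, 2.4, 4.6]
opening: 19.0
grip_force: 61.2
```

Emit:
jog_arm(
  commands=[
    [0, 0.003, -0.08, 0, 0.033],
    [0, 0.002, -0.06, 0, 0.025],
    [0, 0.001, -0.04, 0, 0.017],
    [0, 0, 0, 0, 0],
    [0, 0, 0, 0, 0],
    [0, 0, 0, 0, 0],
    [0, 0, 0, 0, 0],
    [0, 0, 0, 0, 0],
  ],
)

```text
t: 57.6
eef_pos: [453.0, -84.0, 178.4]
ee_rot: [2.724, 1.552, 0.009]
force: [8.6, -1.9, 2.4]
opening: 18.9
grip_force: 61.3
```

Run:
```python
from h import *
s=env.observe();p=np.array(s['eef_pos']);d=p[:2]-[547.5,78];print(np.hypot(*d),np.degrees(np.arctan2(d[1],d[0])),phi()[0],s['force'],s['ft_torque'])
```

```text
187.56046600694546 -120.2564317605052 59.34544539618942 [ 8.58178191 -1.90216342  2.38300997] [-0.30427694 -1.14926591  0.58332743]
```

Emit:
jog_arm(
  commands=[
    [0, 0, -0.02, 0, 0.008],
    [0, 0, -0.02, 0, 0.008],
    [0, 0, -0.02, 0, 0.008],
    [0, 0, 0, 0, 0],
    [0, 0, 0, 0, 0],
    [0, 0, 0, 0, 0],
    [0, 0, 0, 0, 0],
    [0, 0, 0, 0, 0],
  ],
)

```text
t: 58.4
eef_pos: [453.2, -83.8, 178.5]
ee_rot: [2.735, 1.517, 0.02]
force: [20.5, -8.3, -9.2]
opening: 18.8
grip_force: 67.3
```

Run:
```python
from h import *
s=env.observe();p=np.array(s['eef_pos']);d=p[:2]-[547.5,78];print(np.hypot(*d),np.degrees(np.arctan2(d[1],d[0])),phi()[0],s['force'],s['ft_torque'])
P=look('collar_grip','collar_lug','locked_mark')
cv2.imwrite('pics/c8.png',cv2.resize(P['side']['color'][190:330,190:390],None,fx=3,fy=3))
```

```text
187.30676958029494 -120.2431612201506 58.01127083399332 [20.49899972 -8.25285569 -9.16628958] [-1.33897497 -3.35388186  1.22951869]
top collar_lug 0.62 [649.  155.  179.2] r 127 ang 37.2
top locked_mark 0.86 [626.4 213.4 150.2] r 157 ang 59.8
side collar_grip 0.71 [453.2 -85.8 186. ] r 189 ang -119.9
side collar_lug 0.87 [648.7 154.3 179.1] r 127 ang 37.0
side locked_mark 0.92 [627.2 213.3 153.9] r 157 ang 59.5
```

View pics/c8.png

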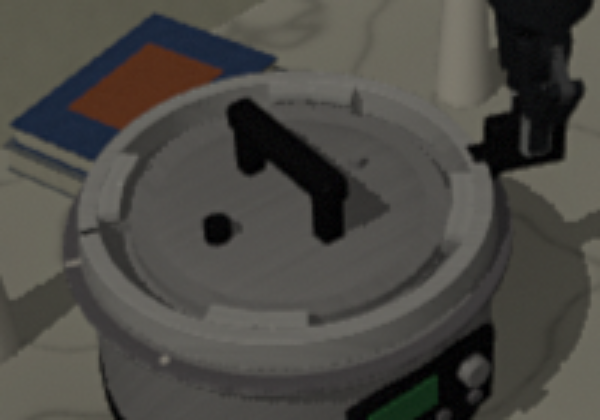

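Emit:
jog_arm(
  commands=[
    [0, 0, 0.05, 0, -0.02],
    [0, 0, 0, 0, 0],
    [1, 0, 0, 0, 0],
    [1, 0, 0, 0, 0],
    [1, 0, 0, 0, 0],
    [1, 0, 0, 0, 0],
    [1, 0, 0, 0, 0],
    [1, 0, 0, 0, 0],
  ],
)

```text
t: 59.6
eef_pos: [448.3, -82.7, 176.8]
ee_rot: [-2.735, -1.545, 0.001]
force: [-0.2, -0.5, -0.0]
opening: 85.5
grip_force: 0.0
```

Emit:
jog_arm(
  commands=[
    [1, 0, 0, -0.3, 0],
    [1, 0, 0, -0.4, 0],
    [1, 0, 0, -0.4, 0],
    [1, 0, 0, -0.4, 0],
    [1, -0.4, 0, 0, 0],
    [1, -0.4, 0, 0, 0],
    [1, -0.4, 0, 0, 0],
    [1, 0, 0, 0, 0],
  ],
)

```text
t: 60.4
eef_pos: [396.4, -169.0, 296.9]
ee_rot: [2.74, 1.534, -0.003]
force: [0.3, -0.5, -0.7]
opening: 85.5
grip_force: 0.0
```

Run:
```python
from h import *
P=look('collar_grip','collar_lug','lid','lid_handle','pepper_mill','salt_mill','mug','cooker')
P=look('collar_grip','collar_lug','lid','lid_handle','cooker')
print(bar(P['top'],(545,78),227),env.observe()['eef_pos'])
cv2.imwrite('pics/c9.png',cv2.resize(P['top']['color'][180:320,215:415],None,fx=3,fy=3))
```

```text
top collar_grip 0.73 [451.9 -81.9 188.9] r 186 ang -120.9
top collar_lug 0.6 [649.5 157.1 177.8] r 129 ang 37.8
top collar_lug 0.57 [746.9 241.1   0. ] r 258 ang 39.3
top lid 0.69 [545.8  76.5 146.1] r 2 ang -138.6
top lid_handle 0.85 [543.   78.2 217.2] r 5 ang 177.5
top pepper_mill 0.6 [ 680.9 -279.7   -3.9] r 382 ang -69.5
top salt_mill 0.85 [745.9 238.2  -1.8] r 255 ang 38.9
top mug 0.85 [6.653e+02 3.909e+02 6.000e-01] r 334 ang 69.4
top mug 0.55 [545.9  77.3 147.3] r 2 ang -156.4
top cooker 0.6 [540.9  76.7 218.9] r 7 ang -168.9
side collar_grip 0.85 [451.1 -84.3 190. ] r 189 ang -120.7
side collar_lug 0.77 [646.8 152.8 179.9] r 124 ang 37.0
side lid 0.92 [542.3  74.6 146.2] r 6 ang -146.8
side lid_handle 0.57 [547.6  77.  212.5] r 1 ang -84.3
side lid_handle 0.23 [508.4 229.  150.7] r 156 ang 104.5
side pepper_mill 0.86 [ 680.8 -278.7    3. ] r 381 ang -69.5
side salt_mill 0.86 [748.6 239.4  -2. ] r 258 ang 38.8
side salt_mill 0.48 [ 679.9 -279.6    1.8] r 381 ang -69.7
side mug 0.61 [660.4 392.4   4. ] r 334 ang 70.2
top collar_grip 0.84 [451.  -83.6 190.2] r 188 ang -120.8
top lid 0.6 [546.6  77.4 145.6] r 1 ang -146.3
top lid_handle 0.56 [543.6  75.8 216.6] r 4 ang -150.6
top cooker 0.43 [649.7 153.6 179.9] r 127 ang 36.5
side collar_grip 0.91 [452.9 -83.9 188.4] r 188 ang -120.3
side collar_lug 0.76 [645.2 150.9 179.8] r 122 ang 36.7
side lid 0.76 [542.7  74.4 143.5] r 6 ang -143.1
side lid_handle 0.67 [547.4  77.  212. ] r 1 ang -95.7
(array([540.7,  76.9]), array([ 23.6, 124.1]), np.float32(-8.08)) [ 398.95416208 -164.94531348  296.88608387]
```

View pics/c9.png

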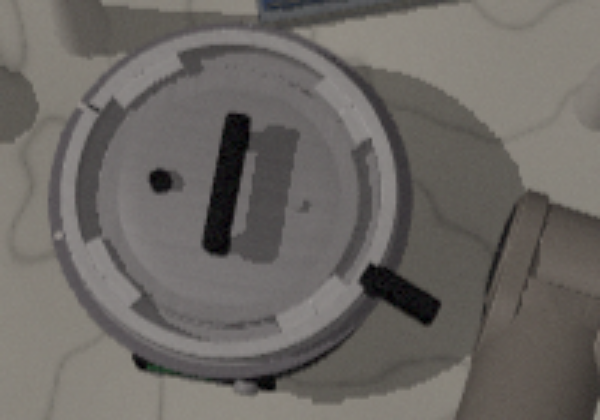

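The ring is home: its index line points at the locked mark at crop (90,105). The lid is centred with its ears under the lugs. Handing in.

```bash
python3 -c "
from h import *
print(env.close_job())"
```

```text
the job is handed in; nothing more can be done
None
```

I handed the job in after about 60 s of the 210 s limit, with every step done in order; the verdict itself was not shown: mill moved clear, both real jars upright on the rack, lid seated about 3 mm off centre, and the ring at its locked stop.

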